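# Turn and stack a stack-nest tote over the ink tubes

## Robot

A 7-joint arm with a two-finger parallel gripper is mounted at the origin on the work surface; the furniture and walls round the work are solid. World frame = base frame: x ahead of the robot, y to its left, z up, the work surface at z = 0. Lengths are in m, angles in rad, forces in N, time in s.
With the tool pointing down it reaches from about 0.425 to 0.875 m from the base axis. Payload 8.4 kg.
Tool frame: the origin (TCP) lies on the centre line of the jaws, within the pads' length; the fingertips stand 8 mm ahead of it and the grasp point (between the pads) lies 11 mm behind it; z points along the fingers, y is the line along which they close (so a half turn about z gives the same grasp; the last joint's range is limited). The gripper opens to 87 mm and grips with 3 to 60 N. Pads are 19 mm wide; open, the fingers measure 117 mm over their backs; the gripper's body (75 mm by 190 mm) begins 51 mm behind the grasp point.
Start: joints at [1.204, 0.333, 0.04, 1.465, -0.013, 1.343, -0.059], TCP at [0.172, -0.627, 0.231] pointing down, gripper open.
Joint ranges: [-2.58, 2.58], [-0.38, 2.09], [-1.3, 1.39], [0.25, 2.4], [-1.5, 4.64], [0.08, 2.09], [-2.65, 2.65]. Speed limits (rad/s): [2.22, 2.22, 2.79, 2.79, 3.14, 3.14, 3.14].

## Interface

Orientations are given as a unit quaternion [w, x, y, z].
In Python, from workcell import monitor, camera, workorder gives the robot as it stands. The module is installed in compiled form; this text tells all that it offers.
- The arm moves only by the tool step_arm, never from a script. Its argument "increments" is one flat list of numbers, 7 for each row, row after row: the shift along the tool's x, y, z in m, then the turn, a rotation vector about the tool's x, y, z in degrees, then the finger opening in m, from 0 to 0.087. In form: [dx, dy, dz, rx, ry, rz, gripper, dx, dy, dz, rx, ry, rz, gripper, ...]. A call has exactly 8 rows; each row shifts and turns the commanded pose from where the row before left it, along the tool's axes as they then stand; what a row does not reach is not made up. A row lasts 1/10 s, in which the tool goes at most 50 mm and 8.59 degrees, less where a joint would pass 70% of its speed; a pose out of reach is approached as far as the arm can. A call with a gripper value outside its range is refused whole. The fingers move at their own pace and stop on an object; "force" is the grip in N (left out, the last holds). Time passes only in rows, so rows that do not move let the fingers close, or fill a call up. It gives the time, the measured TCP pose, the force, the opening and the grip force at its end, in the units of the state.
- monitor.observe(): the state, without advancing time (a new reading comes with each control period).
- camera(name): name is "side" or "top"; returns a dict with "pixels" (420x560x3 uint8, red, green, blue), "mtx" (3x3 intrinsics, pixels), "k1" (the pictures are not rectified: a ray, as slopes to the right and down, at radius r is drawn at 1 + k1 r^2 times it, then the intrinsics apply), "extrinsics" (4x4, takes a point from camera to world coordinates). Camera axes: x right, y up, looking along -z (the intrinsics and any distortion apply to the point x, -y, -z); pixel columns grow to the right and rows downward; lengths in m; the calibration is good to about 2 mm. A picture is of the moment at which its call begins. There is no depth.
- workorder.sign_off(): hands the job in; it is judged then, once.
The state is a dict: "time": time; "joint_positions": joint angles; "qd": joint speeds; "effort": joint torques, N m; "eef_pos": TCP position; "ee_rot": TCP orientation; "contact_force": force on the tool from outside, world axes, zero at the start; "wrist_torque": the same for the moment, N m; "grip_width": opening from 0.0 (shut) to 1.0 (fully open); "grip_force": force on a finger pad.
Only numpy, scipy, OpenCV 4.12 (cv2) and the standard library are available. Lean on these libraries where they do the work, as an engineer would, in place of code of your own. Each camera call takes 0.05 s, during which the arm holds its last target. There are 200 camera calls.

## Task

Stack the blue tote on the grey one so that it cannot nest and crush the ink tubes: turn it round so that its red end is over the grey tote's white end, stand it level on the black rails with its middle about 2 cm short of the grey tote's middle, on the white-end side, and let go. Then push it along the rails toward the grey tote's red end until all four lugs drop into the notches, and stop there: do not shove the grey tote along the bench by more than a few millimetres or knock over or shift the things standing round.

Things in the scene. Friction and masses are not known exactly. Their poses are not given: they have to be found in the camera images.
- tote_low: grey bottom tote with scooped ends, rim 200 mm long (its x), 140 mm wide (y). Origin: centre of its underside, z up. Red plate at its +x end, white at -x. About 3 kg, loose on the bench; it starts to slide if pushed with 15 to 20 N. Two ink tubes (to 35 mm high) lie in it
- low_rails (a point): centre of the bottom tote's mouth at rail height, 67 mm above its underside; axes of the tote. Black rails (top here) lie on the side rims (7 mm lower), at y = 56 to 67 mm either side. Outside them side lips, inner faces at y = +-67 mm, flare outward from 72 to 80 mm up and guide the lugs
- low_seats (a point): centre of the bottom tote at rim height, 60 mm up. Seats: four rail notches, 16 mm long, 7 mm deep to the rim, fit the lugs of a TURNED tote (red over white). The rails are adjustable, the notches' place is not given: the top tote seats with its centre 4 to 18 mm from here toward +x (2 mm play)
- low_white_end (a point): middle of the outer face of the bottom tote's white end plate, 101 mm from its centre along -x, 13 mm up. On this side the rails are smooth: a turned tote stands on them level, underside 67 mm up, with its centre 12 to 28 mm from the bottom tote's centre toward -x, best 20 mm
- low_red_end (a point): middle of the outer face of the bottom tote's red end plate, 101 mm from its centre along +x, 13 mm up. The rim has deep nest pockets 16 mm long, at x = +-74 mm on the +y side, +-25 mm on the -y side: a tote put on red over red drops through them and comes to rest on the tubes
- grip (a point): centre of the blue top tote's black carrying grip, 65 mm above its underside, over its centre of mass; axes of the tote, z up. A bar 14 mm thick (tote's x), 88 mm long (y), 24 mm high (53 to 77 mm up) on a 4 mm web across the tote's middle; pinch it from above across x, 80 mm free on either side
- top_red_end (a point): middle of the outer face of the top tote's red end plate, 101 mm from its centre along its +x, 20 mm up. The plate is upright, 80 mm wide, 4 to 36 mm up: the face to push on. Sliding on the rails takes 3 to 7 N; as the lugs drop the push falls to almost nothing, then rises steeply
- top_white_end (a point): middle of the outer face of the top tote's white end plate, 101 mm from its centre along -x, 20 mm up. Blue tote: 200 x 140 mm, rim 60 mm, lips to 80 mm, 0.5 kg. Four lugs level with its underside, 12 mm long, out to y = +-63 mm, at x = +-74 mm on its +y side, +-25 mm on its -y side
- tube_white: white ink tube, 156 x 47 x 31 mm, lying in the bottom tote; origin at the middle of its underside
- tube_red: red ink tube, 136 x 36 x 26 mm, lying in the bottom tote; origin at the middle of its underside
- dropper_bottle: bystander: brown dropper bottle, 33 mm wide, 102 mm tall; origin at the middle of its underside
- tea_mug: bystander: blue and white tea mug, 78 mm wide, 92 mm tall; origin at the middle of its underside
- masking_tape: bystander: roll of masking tape lying flat, 104 mm wide, 25 mm high; origin at the middle of its underside
- stop_out_bottle: bystander: small pink bottle with a tan cap, 31 mm wide, 79 mm tall; origin at the middle of its underside
Mind the look-alikes: they are no part of the job. There is more than one size of the tote_low; the job needs the larger.

How it is judged:
By the outcome, as a careful person would: the job done as asked, in the order asked, and still so for the second after the job is handed in, with the robot touching nothing.
It also fails if it takes over 56 s, if anything falls off the work surface, if the arm or the gripper's body presses on something with over 40 N, if the wrist force passes 120 N, or if a joint passes its speed limit or range.

## Working session

There is one attempt and no reset: what is moved stays moved. The work goes in short steps, Python scripts to look and compute and a tool call to move; the robot and the scene stay as the last step left them, time stands still between calls to the robot, and variables do not carry over. Pictures are saved under pics/ and viewed, at most 10 in all, crops included, and the job is handed in when it is done.

Besides the shell and the picture viewer there is one more tool, called after ">>>" by a JSON object that holds its "method" and its "body", one argument or row to a line. step_arm: Moves the arm, as the interface text tells. Its arguments: {"type":"object","properties":{"increments":{"type":"array","items":{"type":"number"}},"force":{"type":"number"}},"required":["increments"]}

```bash
mkdir -p pics
cat > h.py <<'E'
import numpy as np, cv2
from workcell import monitor, camera, workorder
def snap(n,f=None):
    c=camera(n)
    if f: cv2.imwrite('pics/'+f,cv2.cvtColor(c['pixels'],cv2.COLOR_RGB2BGR))
    return c
def ray(c,uv):
    K=c['mtx'];d=np.array([[(uv[0]-K[0,2])/K[0,0],(uv[1]-K[1,2])/K[1,1]]])[0]
    s=d.copy()
    for _ in range(30): s=d/(1+c['k1']*(s@s))
    E=c['extrinsics'];v=E[:3,:3]@np.array([s[0],-s[1],-1.]);return E[:3,3],v
def onz(c,uv,z):
    o,v=ray(c,uv);return o+v*(z-o[2])/v[2]
def proj(c,p):
    E=c['extrinsics'];q=E[:3,:3].T@(np.array(p)-E[:3,3]);s=np.array([q[0],-q[1]])/-q[2]
    s=s*(1+c['k1']*(s@s));K=c['mtx'];return K[0,0]*s[0]+K[0,2],K[1,1]*s[1]+K[1,2]
E
python3 - <<'E'
from h import *
np.set_printoptions(precision=3,suppress=True)
for n in('top','side'):
    c=snap(n,n+'0.png');print(n,c['mtx'],c['k1'],c['extrinsics'])
print(monitor.observe())
E
```

```text
top [[475.918   0.    277.86 ]
 [  0.    475.918 209.002]
 [  0.      0.      1.   ]] -0.053719287952112116 [[ 0.02   0.99  -0.138  0.304]
 [-0.999  0.023  0.023  0.07 ]
 [ 0.026  0.138  0.99   1.344]
 [ 0.     0.     0.     1.   ]]
side [[522.49    0.    279.588]
 [  0.    522.49  206.708]
 [  0.      0.      1.   ]] 0.021841568733900484 [[-0.822  0.27  -0.501 -0.218]
 [-0.569 -0.371  0.734  1.058]
 [ 0.012  0.888  0.459  0.689]
 [ 0.     0.     0.     1.   ]]
{'time': 0.1, 'joint_positions': array([ 1.204,  0.334,  0.04 ,  1.466, -0.013,  1.343, -0.059]), 'qd': array([-0.002, -0.002,  0.002, -0.005,  0.001,  0.001, -0.   ]), 'effort': array([  0.003, -65.781,   1.34 , -40.471,  -0.06 ,   0.041,   0.   ]), 'eef_pos': array([ 0.172, -0.626,  0.23 ]), 'ee_rot': array([-0.001,  0.991,  0.133, -0.   ]), 'contact_force': array([ 0.607,  0.172, -0.555]), 'wrist_torque': array([0.026, 0.022, 0.07 ]), 'grip_force': 0.0, 'grip_width': 1.0012368284487423}
```

View pics/top0.png

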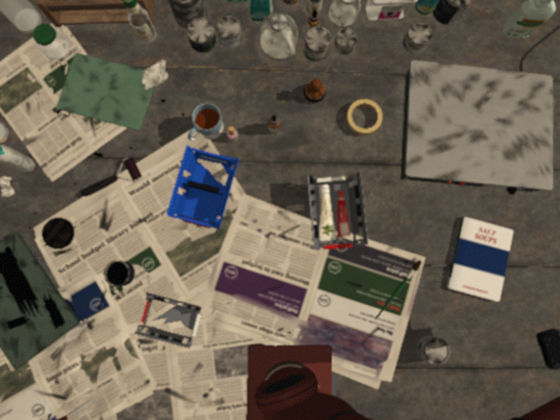

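View pics/side0.png

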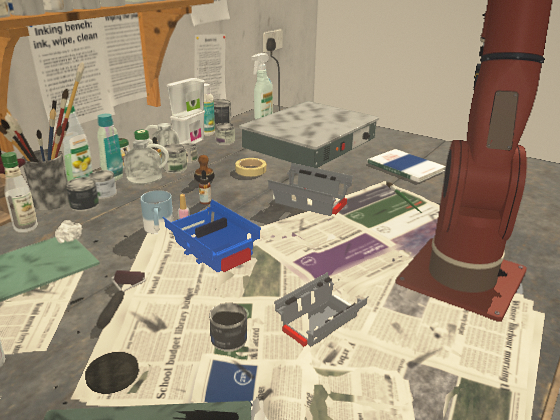

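The top view shows the blue tote at about (203,188) and the larger grey tote with tubes at (337,210), its red end at (337,246) toward the robot. The small look-alike is at (168,318). In the side view the blue tote's red plate is at (237,258). Next I'll zoom in.

Run:
```python
from h import *
im=cv2.imread('pics/top0.png')[140:260,160:380]
a=cv2.resize(im,None,fx=3.6,fy=3.6,interpolation=cv2.INTER_CUBIC)
cv2.imwrite('pics/topz.png',a)
im=cv2.imread('pics/side0.png')[150:280,150:370]
cv2.imwrite('pics/sidez.png',cv2.resize(im,None,fx=3.6,fy=3.6,interpolation=cv2.INTER_CUBIC))
for n in('top','side'):
    im=cv2.imread(f'pics/{n}0.png');h=cv2.cvtColor(im,cv2.COLOR_BGR2HSV)
    for nm,m in(('blue',cv2.inRange(h,(108,150,60),(125,255,255))),('red',cv2.inRange(h,(0,170,90),(6,255,255))|cv2.inRange(h,(174,170,90),(180,255,255)))):
        for k in cv2.findContours(m,0,2)[0]:
            if cv2.contourArea(k)>25: print(n,nm,cv2.contourArea(k),cv2.minAreaRect(k),cv2.boxPoints(cv2.minAreaRect(k)).round(1).tolist())
```

```text
top blue 1031.5 ((481.64117431640625, 256.9709777832031), (50.05097198486328, 22.41664695739746), 14.931416511535645) [[454.6000061035156, 261.3999938964844], [460.29998779296875, 239.6999969482422], [508.70001220703125, 252.60000610351562], [502.8999938964844, 274.20001220703125]]
top blue 3551.5 ((202.12606811523438, 186.8502960205078), (53.95405578613281, 72.2945785522461), 15.4786376953125) [[166.5, 214.5], [185.8000030517578, 144.8000030517578], [237.8000030517578, 159.1999969482422], [218.5, 228.89999389648438]]
top red 64.5 ((337.5354309082031, 246.031005859375), (3.5920259952545166, 27.139751434326172), 86.18592071533203) [[323.8999938964844, 245.10000610351562], [351.0, 243.3000030517578], [351.20001220703125, 246.89999389648438], [324.1000061035156, 248.6999969482422]]
top red 85.0 ((342.5, 211.5), (23.0, 9.0), 90.0) [[338.0, 200.0], [347.0, 200.0], [347.0, 223.0], [338.0, 223.0]]
side blue 2734.0 ((209.67086791992188, 229.40696716308594), (90.765869140625, 59.86420440673828), 34.875328063964844) [[155.3000030517578, 228.0], [189.60000610351562, 178.89999389648438], [264.0, 230.8000030517578], [229.8000030517578, 279.8999938964844]]
side red 153.5 ((294.4400329589844, 335.08001708984375), (29.200000762939453, 6.800000190734863), 36.869895935058594) [[280.70001220703125, 329.0], [284.79998779296875, 323.6000061035156], [308.20001220703125, 341.1000061035156], [304.1000061035156, 346.6000061035156]]
side red 305.5 ((235.32533264160156, 259.7157287597656), (11.172679901123047, 33.766319274902344), 65.55604553222656) [[217.60000610351562, 261.6000061035156], [248.39999389648438, 247.60000610351562], [253.0, 257.79998779296875], [222.3000030517578, 271.79998779296875]]
side red 88.5 ((339.0, 206.0), (5.65685510635376, 19.798994064331055), 45.0) [[330.0, 211.0], [344.0, 197.0], [348.0, 201.0], [334.0, 215.0]]
```

View pics/topz.png

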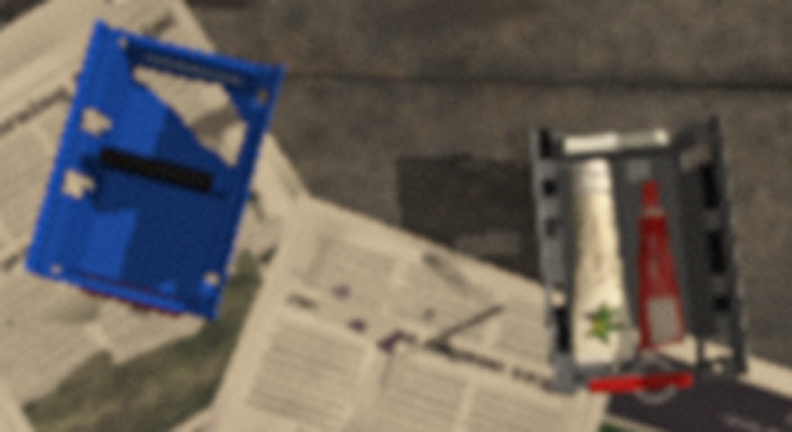

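View pics/sidez.png

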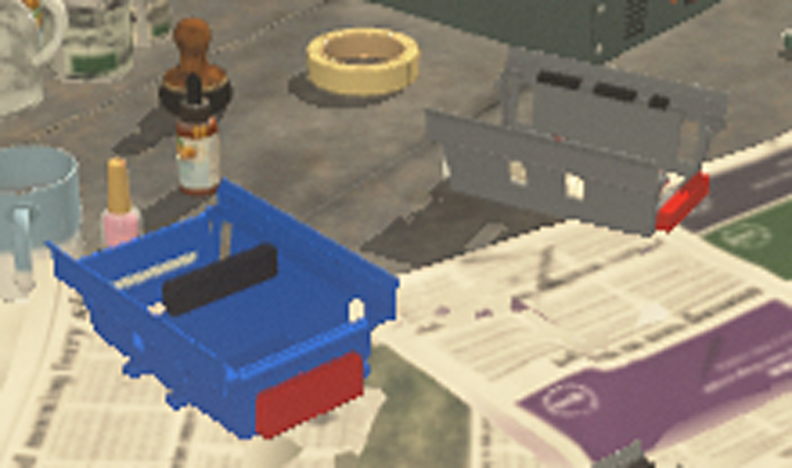

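The zooms show the blue grip bar at (203.6,187.2) in the top view and the blue red plate toward the robot. The grey tote's lip corners are at zoom (537,122), (716,118), (745,372) and (560,390), with the white plate far and the red plate near.

Run:
```python
from h import *
np.set_printoptions(precision=4,suppress=True)
c=camera('top');s=camera('side')
T=lambda x,y:((x+.5)/3.6-.5+160,(y+.5)/3.6-.5+140)
S=lambda x,y:((x+.5)/3.6-.5+150,(y+.5)/3.6-.5+150)
def quad(n,pts,z=.08):
    P=[onz(c,T(*p),z)[:2] for p in pts];P=np.array(P)
    print(n,'ctr',P.mean(0),'sides',[np.linalg.norm(P[i]-P[i-1]) for i in range(4)])
    a=(P[0]+P[1]-P[2]-P[3]);print(' far dir deg',np.degrees(np.arctan2(a[1],a[0])),'len ',np.linalg.norm(a)/2); 
quad('blue',[(100,20),(284,68),(213,318),(28,270)])
quad('grey',[(537,122),(716,118),(745,372),(560,390)])
print('grip',onz(c,T(157,170),.077), onz(c,T(103,157),.077),onz(c,T(211,184),.077))
w=onz(c,T(616,138),.024);r=onz(c,T(641,381),.013);print('plates',w,r,np.linalg.norm(w-r),(w+r)/2, np.degrees(np.arctan2(*(w-r)[1::-1])))
def tri(a,b):
    o1,v1=ray(c,a);o2,v2=ray(s,b);v1/=np.linalg.norm(v1);v2/=np.linalg.norm(v2)
    t=np.linalg.lstsq(np.c_[v1,-v2],o2-o1,rcond=None)[0];p=o1+t[0]*v1;q=o2+t[1]*v2;return (p+q)/2,np.linalg.norm(p-q)
print('grip+y end',tri(T(103,157),S(164,292)),'-y',tri(T(211,184),S(276,250)))
print('blue corners',tri(T(100,20),S(47,243)),tri(T(284,68),S(222,182)),tri(T(213,318),S(398,283)))
print('grey corners',tri(T(537,122),S(427,110)),tri(T(716,118),S(508,50)),tri(T(745,372),S(727,95)))
```

```text
blue ctr [0.5377 0.2437] sides [np.float64(0.19708095239064738), np.float64(0.14453355946643218), np.float64(0.1962784908131579), np.float64(0.1421811983451774)]
 far dir deg -13.341701652825794 len  0.19667620664508953
grey ctr [ 0.4846 -0.1192] sides [np.float64(0.20245521784744522), np.float64(0.13615479761073415), np.float64(0.19322834465117397), np.float64(0.13870184424493814)]
 far dir deg 5.841533989125996 len  0.19783709927952936
grip [0.5364 0.2436 0.077 ] [0.5454 0.2845 0.077 ] [0.5267 0.2027 0.077 ]
plates [ 0.5807 -0.1086  0.024 ] [ 0.3904 -0.1305  0.013 ] 0.1918502821194978 [ 0.4855 -0.1196  0.0185] 6.584963073105982
grip+y end (array([0.548 , 0.2866, 0.0693]), np.float64(0.0027954696887603856)) -y (array([0.5266, 0.2025, 0.0709]), np.float64(0.002892244661672306))
blue corners (array([0.6515, 0.292 , 0.0756]), np.float64(7.780393209854725e-05)) (array([0.618 , 0.1512, 0.0747]), np.float64(0.0004517025931541044)) (array([0.4257, 0.1973, 0.0761]), np.float64(0.0010683414097536093))
grey corners (array([ 0.5788, -0.0434,  0.0718]), np.float64(0.00609650459426927)) (array([ 0.5875, -0.1779,  0.0753]), np.float64(0.00021021687065674364)) (array([ 0.393 , -0.1994,  0.0772]), np.float64(0.003289254743752199))
```

```bash
cat > plan.py <<'E'
from h import *
from scipy.spatial.transform import Rotation as R
def yaw(q):
    m=R.from_quat(np.roll(q,-1)).as_matrix();return np.degrees(np.arctan2(m[1,1],m[0,1]))
def plan(tgt,n,g,polar=True,start=None):
    "tgt x,y,z,yaw(unwrapped deg); prints n rows in calls of 8"
    if start is None:
        st=monitor.observe();start=[*st['eef_pos'],yaw(st['ee_rot'])]
    print('from',np.round(start,4),'to',np.round(tgt,4))
    a=np.array(start,float);b=np.array(tgt,float);cur=a.copy();rows=[]
    P=lambda v:np.array([np.hypot(v[0],v[1]),np.arctan2(v[1],v[0])])
    for i in range(1,n+1):
        s=i/n;s=.7*s+.3*(3*s*s-2*s**3)
        w=a+s*(b-a)
        if polar:
            p=P(a)+s*(P(b)-P(a));w[:2]=p[0]*np.cos(p[1]),p[0]*np.sin(p[1])
        d=w-cur;t=np.radians(cur[3]);ey=np.array([np.cos(t),np.sin(t)]);ex=np.array([-ey[1],ey[0]])
        r=[round(d[:2]@ex,3),round(d[:2]@ey,3),round(-d[2],3),0,0,round(-d[3],1),g]
        cur[:2]+=r[0]*ex+r[1]*ey;cur[2]-=r[2];cur[3]-=r[5];rows.append(r)
    for k in range(0,n,8): print(*['%g'%(x+0) for r in rows[k:k+8] for x in r],sep=', ')
    print('end',cur.round(4))
E
python3 -c "
from plan import *
plan([.5370,.2437,.16,166.8],32,.087)"
```

```text
from [  0.1719  -0.6266   0.23   -74.6598] to [5.370e-01 2.437e-01 1.600e-01 1.668e+02]
0.025, -0.002, 0.002, 0, 0, -5.5, 0.087, 0.028, 0, 0.001, 0, 0, -5.9, 0.087, 0.029, 0.001, 0.002, 0, 0, -6.2, 0.087, 0.03, 0.003, 0.002, 0, 0, -6.6, 0.087, 0.032, 0.005, 0.002, 0, 0, -7, 0.087, 0.032, 0.008, 0.002, 0, 0, -7.2, 0.087, 0.032, 0.011, 0.002, 0, 0, -7.5, 0.087, 0.033, 0.013, 0.003, 0, 0, -7.7, 0.087
0.032, 0.017, 0.002, 0, 0, -7.9, 0.087, 0.032, 0.019, 0.002, 0, 0, -8.1, 0.087, 0.03, 0.022, 0.003, 0, 0, -8.3, 0.087, 0.028, 0.025, 0.002, 0, 0, -8.4, 0.087, 0.027, 0.028, 0.002, 0, 0, -8.5, 0.087, 0.024, 0.029, 0.003, 0, 0, -8.6, 0.087, 0.022, 0.033, 0.002, 0, 0, -8.7, 0.087, 0.019, 0.033, 0.003, 0, 0, -8.6, 0.087
0.015, 0.036, 0.003, 0, 0, -8.7, 0.087, 0.012, 0.036, 0.002, 0, 0, -8.6, 0.087, 0.009, 0.037, 0.003, 0, 0, -8.6, 0.087, 0.006, 0.037, 0.002, 0, 0, -8.6, 0.087, 0.002, 0.036, 0.002, 0, 0, -8.4, 0.087, -0.001, 0.036, 0.003, 0, 0, -8.2, 0.087, -0.004, 0.036, 0.002, 0, 0, -8.2, 0.087, -0.006, 0.033, 0.002, 0, 0, -7.9, 0.087
-0.01, 0.032, 0.003, 0, 0, -7.7, 0.087, -0.011, 0.031, 0.002, 0, 0, -7.5, 0.087, -0.013, 0.028, 0.002, 0, 0, -7.2, 0.087, -0.014, 0.025, 0.002, 0, 0, -6.9, 0.087, -0.016, 0.024, 0.002, 0, 0, -6.6, 0.087, -0.016, 0.021, 0.002, 0, 0, -6.3, 0.087, -0.016, 0.019, 0.001, 0, 0, -5.9, 0.087, -0.017, 0.016, 0.002, 0, 0, -5.5, 0.087
end [5.375000e-01 2.437000e-01 1.600000e-01 1.668402e+02]
```

>>> {"method": "step_arm", "body": {
  "increments": [0.025,-0.002,0.002,0,0,-5.5,0.087,0.028,0,0.001,0,0,-5.9,0.087,0.029,0.001,0.002,0,0,-6.2,0.087,0.03,0.003,0.002,0,0,-6.6,0.087,0.032,0.005,0.002,0,0,-7,0.087,0.032,0.008,0.002,0,0,-7.2,0.087,0.032,0.011,0.002,0,0,-7.5,0.087,0.033,0.013,0.003,0,0,-7.7,0.087]
}}

```text
time: 1.0
eef_pos: [0.3865, -0.5056, 0.2143]
ee_rot: [-0.0, 0.823, 0.568, -0.0]
contact_force: [-0.3, -0.5, -0.1]
grip_width: 1.001
grip_force: 0.0
```

>>> {"method": "step_arm", "body": {
  "increments": [0.032,0.017,0.002,0,0,-7.9,0.087,0.032,0.019,0.002,0,0,-8.1,0.087,0.03,0.022,0.003,0,0,-8.3,0.087,0.028,0.025,0.002,0,0,-8.4,0.087,0.027,0.028,0.002,0,0,-8.5,0.087,0.024,0.029,0.003,0,0,-8.5,0.087,0.022,0.033,0.002,0,0,-8.5,0.087,0.019,0.033,0.003,0,0,-8.5,0.087]
}}

```text
time: 1.8
eef_pos: [0.5617, -0.2619, 0.1954]
ee_rot: [0.0, 0.375, 0.927, 0.0]
contact_force: [1.0, -0.4, 0.5]
grip_width: 0.998
grip_force: 0.0
```

>>> {"method": "step_arm", "body": {
  "increments": [0.015,0.036,0.003,0,0,-8.5,0.087,0.012,0.036,0.002,0,0,-8.5,0.087,0.009,0.037,0.003,0,0,-8.5,0.087,0.006,0.037,0.002,0,0,-8.5,0.087,0.002,0.036,0.002,0,0,-8.4,0.087,-0.001,0.036,0.003,0,0,-8.2,0.087,-0.004,0.036,0.002,0,0,-8.2,0.087,-0.006,0.033,0.002,0,0,-7.9,0.087]
}}

```text
time: 2.6
eef_pos: [0.6062, 0.0261, 0.1763]
ee_rot: [-0.0, -0.197, 0.98, 0.0]
contact_force: [0.9, 0.6, 0.0]
grip_width: 1.004
grip_force: 0.0
```

```bash
python3 -c "
from plan import *
print(monitor.observe()['joint_positions'])
plan([.5370,.2437,.15,166.8],8,.087)"
```

```text
[ 0.52935397  0.3924079  -0.81547058  1.61238421  0.29581731  1.26572997
  1.62899608]
from [6.062000e-01 2.610000e-02 1.763000e-01 1.126947e+02] to [5.370e-01 2.437e-01 1.500e-01 1.668e+02]
-0.006, 0.023, 0.003, 0, 0, -5.4, 0.087, -0.009, 0.026, 0.003, 0, 0, -6.6, 0.087, -0.011, 0.03, 0.003, 0, 0, -7.3, 0.087, -0.014, 0.029, 0.004, 0, 0, -7.8, 0.087, -0.017, 0.028, 0.004, 0, 0, -7.7, 0.087, -0.018, 0.025, 0.004, 0, 0, -7.3, 0.087, -0.018, 0.022, 0.003, 0, 0, -6.6, 0.087, -0.015, 0.016, 0.002, 0, 0, -5.4, 0.087
end [5.371000e-01 2.433000e-01 1.503000e-01 1.667947e+02]
```

>>> {"method": "step_arm", "body": {
  "increments": [-0.006,0.023,0.003,0,0,-5.4,0.087,-0.009,0.026,0.003,0,0,-6.6,0.087,-0.011,0.03,0.003,0,0,-7.3,0.087,-0.014,0.029,0.004,0,0,-7.8,0.087,-0.017,0.028,0.004,0,0,-7.7,0.087,-0.018,0.025,0.004,0,0,-7.3,0.087,-0.018,0.022,0.003,0,0,-6.6,0.087,-0.015,0.016,0.002,0,0,-5.4,0.087]
}}

```text
time: 3.4
eef_pos: [0.5375, 0.2437, 0.1503]
ee_rot: [-0.0, -0.621, 0.784, 0.0]
contact_force: [0.7, 1.0, -0.5]
grip_width: 0.999
grip_force: 0.0
```

```bash
python3 -c "
from plan import *
print(monitor.observe()['joint_positions'])
plan([.5370,.2437,.056,166.8],8,.087)
snap('side','s1.png');c=snap('top','t1.png')
im=np.hstack([cv2.imread('pics/s1.png')[100:300,130:330],cv2.imread('pics/t1.png')[90:290,110:310]])
cv2.imwrite('pics/m1.png',cv2.resize(im,None,fx=2,fy=2,interpolation=2))"
```

```text
[ 0.31965192  0.46634573 -1.04773448  1.67657155  0.42271594  1.24758164
  2.09107812]
from [5.375000e-01 2.437000e-01 1.503000e-01 1.667841e+02] to [5.370e-01 2.437e-01 5.600e-02 1.668e+02]
0, 0, 0.009, 0, 0, 0, 0.087, 0, 0, 0.012, 0, 0, 0, 0.087, 0, 0, 0.013, 0, 0, 0, 0.087, 0, 0, 0.013, 0, 0, 0, 0.087, 0, 0, 0.014, 0, 0, 0, 0.087, 0, 0, 0.012, 0, 0, 0, 0.087, 0, 0, 0.012, 0, 0, 0, 0.087, 0, 0, 0.009, 0, 0, 0, 0.087
end [5.375000e-01 2.437000e-01 5.630000e-02 1.667841e+02]
```

View pics/m1.png

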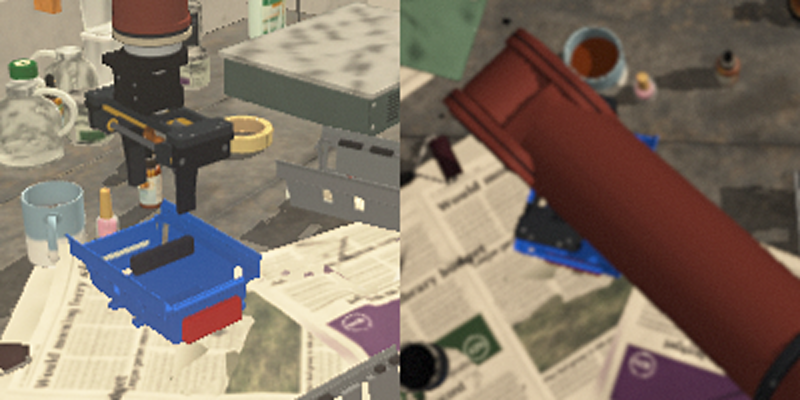

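The side view shows open fingers straddling the bar, with finger tips at crop (137,180) and (185,210) and the bar at (162,254). I'll go down and grip.

>>> {"method": "step_arm", "body": {
  "increments": [0,0,0.009,0,0,0,0.087,0,0,0.012,0,0,0,0.087,0,0,0.013,0,0,0,0.087,0,0,0.013,0,0,0,0.087,0,0,0.014,0,0,0,0.087,0,0,0.012,0,0,0,0.087,0,0,0.012,0,0,0,0.087,0,0,0.009,0,0,0,0.087]
}}

```text
time: 4.3
eef_pos: [0.5384, 0.2419, 0.0553]
ee_rot: [-0.0, -0.619, 0.786, 0.0]
contact_force: [1.2, 0.3, 0.0]
grip_width: 1.001
grip_force: 0.0
```

>>> {"method": "step_arm", "body": {
  "increments": [0,0,0,0,0,0,0.05,0,0,0,0,0,0,0.03,0,0,0,0,0,0,0.02,0,0,0,0,0,0,0.015,0,0,0,0,0,0,0.01,0,0,0,0,0,0,0.0,0,0,0,0,0,0,0.0,0,0,0,0,0,0,0.0],
  "force": 25
}}

```text
time: 5.1
eef_pos: [0.5386, 0.242, 0.0566]
ee_rot: [0.0, -0.619, 0.786, 0.0]
contact_force: [0.3, 1.2, -0.2]
grip_width: 0.354
grip_force: 0.0
```

>>> {"method": "step_arm", "body": {
  "increments": [0,0,0,0,0,0,0.0,0,0,0,0,0,0,0.0,0,0,0,0,0,0,0.0,0,0,0,0,0,0,0.0,0,0,0,0,0,0,0.0,0,0,0,0,0,0,0.0,0,0,0,0,0,0,0.0,0,0,0,0,0,0,0.0]
}}

```text
time: 5.9
eef_pos: [0.5385, 0.242, 0.0566]
ee_rot: [-0.0, -0.619, 0.786, 0.0]
contact_force: [-2.1, -0.0, 1.1]
grip_width: 0.165
grip_force: 25.0
```

>>> {"method": "step_arm", "body": {
  "increments": [0,0,-0.005,0,0,0,0.0,0,0,-0.01,0,0,0,0.0,0,0,-0.02,0,0,0,0.0,0,0,-0.02,0,0,0,0.0,0,0,-0.025,0,0,0,0.0,0,0,-0.025,0,0,0,0.0,0,0,-0.025,0,0,0,0.0,0,0,-0.02,0,0,0,0.0]
}}

```text
time: 6.7
eef_pos: [0.5388, 0.2421, 0.2087]
ee_rot: [0.001, -0.619, 0.786, -0.0]
contact_force: [-0.5, -0.5, -4.8]
grip_width: 0.16
grip_force: 25.0
```

```bash
python3 -c "
from plan import *
t=np.radians(6.2);e=np.array([np.cos(t),np.sin(t)])
p=np.array([.4855,-.1193])+.02*e;print(p)
plan([*p,.205,6.2],32,0)"
```

```text
[ 0.50538302 -0.11714001]
from [  0.5388   0.2421   0.2087 166.4428] to [ 0.5054 -0.1171  0.205   6.2   ]
0.008, -0.004, 0, 0, 0, 3.6, 0, 0.008, -0.005, 0, 0, 0, 4, 0, 0.009, -0.005, 0, 0, 0, 4.1, 0, 0.008, -0.006, 0, 0, 0, 4.4, 0, 0.009, -0.007, 0, 0, 0, 4.6, 0, 0.008, -0.008, 0.001, 0, 0, 4.8, 0, 0.009, -0.008, 0, 0, 0, 4.9, 0, 0.007, -0.01, 0, 0, 0, 5.2, 0
0.008, -0.01, 0, 0, 0, 5.2, 0, 0.007, -0.01, 0, 0, 0, 5.4, 0, 0.006, -0.012, 0, 0, 0, 5.5, 0, 0.005, -0.012, 0, 0, 0, 5.6, 0, 0.005, -0.012, 0, 0, 0, 5.6, 0, 0.003, -0.013, 0.001, 0, 0, 5.7, 0, 0.003, -0.013, 0, 0, 0, 5.8, 0, 0.002, -0.013, 0, 0, 0, 5.7, 0
0, -0.013, 0, 0, 0, 5.8, 0, 0, -0.013, 0, 0, 0, 5.7, 0, -0.001, -0.013, 0, 0, 0, 5.7, 0, -0.003, -0.013, 0, 0, 0, 5.7, 0, -0.003, -0.012, 0.001, 0, 0, 5.5, 0, -0.004, -0.011, 0, 0, 0, 5.5, 0, -0.005, -0.011, 0, 0, 0, 5.4, 0, -0.005, -0.011, 0, 0, 0, 5.3, 0
-0.006, -0.01, 0, 0, 0, 5.1, 0, -0.006, -0.009, 0, 0, 0, 5, 0, -0.007, -0.008, 0, 0, 0, 4.8, 0, -0.006, -0.007, 0, 0, 0, 4.6, 0, -0.007, -0.007, 0, 0, 0, 4.3, 0, -0.007, -0.006, 0.001, 0, 0, 4.2, 0, -0.007, -0.005, 0, 0, 0, 3.9, 0, -0.006, -0.004, 0, 0, 0, 3.6, 0
end [ 0.5056 -0.117   0.2047  6.2428]
```

>>> {"method": "step_arm", "body": {
  "increments": [0.008,-0.004,0,0,0,3.6,0,0.008,-0.005,0,0,0,4,0,0.009,-0.005,0,0,0,4.1,0,0.008,-0.006,0,0,0,4.4,0,0.009,-0.007,0,0,0,4.6,0,0.008,-0.008,0.001,0,0,4.8,0,0.009,-0.008,0,0,0,4.9,0,0.007,-0.01,0,0,0,5.2,0]
}}

```text
time: 7.5
eef_pos: [0.5528, 0.1574, 0.2061]
ee_rot: [0.0, -0.347, 0.938, -0.0]
contact_force: [0.2, 0.2, -4.4]
grip_width: 0.161
grip_force: 25.0
```

>>> {"method": "step_arm", "body": {
  "increments": [0.008,-0.01,0,0,0,5.2,0,0.007,-0.01,0,0,0,5.4,0,0.006,-0.012,0,0,0,5.5,0,0.005,-0.012,0,0,0,5.6,0,0.005,-0.012,0,0,0,5.6,0,0.003,-0.013,0.001,0,0,5.7,0,0.003,-0.013,0,0,0,5.8,0,0.002,-0.013,0,0,0,5.7,0]
}}

```text
time: 8.3
eef_pos: [0.5515, 0.0533, 0.2051]
ee_rot: [0.0, 0.034, 0.999, 0.0]
contact_force: [0.4, -0.3, -3.7]
grip_width: 0.159
grip_force: 25.0
```

>>> {"method": "step_arm", "body": {
  "increments": [0,-0.013,0,0,0,5.8,0,0,-0.013,0,0,0,5.7,0,-0.001,-0.013,0,0,0,5.7,0,-0.003,-0.013,0,0,0,5.7,0,-0.003,-0.012,0.001,0,0,5.5,0,-0.004,-0.011,0,0,0,5.5,0,-0.005,-0.011,0,0,0,5.4,0,-0.005,-0.011,0,0,0,5.3,0]
}}

```text
time: 9.1
eef_pos: [0.5326, -0.0451, 0.2041]
ee_rot: [0.0, 0.41, 0.912, 0.0]
contact_force: [0.6, 0.6, -3.8]
grip_width: 0.164
grip_force: 25.0
```

>>> {"method": "step_arm", "body": {
  "increments": [-0.006,-0.01,0,0,0,5.1,0,-0.006,-0.009,0,0,0,5,0,-0.007,-0.008,0,0,0,4.8,0,-0.006,-0.007,0,0,0,4.6,0,-0.007,-0.007,0,0,0,4.3,0,-0.007,-0.006,0.001,0,0,4.2,0,-0.007,-0.005,0,0,0,3.9,0,-0.006,-0.004,0,0,0,3.6,0]
}}

```text
time: 9.9
eef_pos: [0.5052, -0.1173, 0.2031]
ee_rot: [0.0, 0.668, 0.744, 0.0]
contact_force: [0.2, 0.2, -4.4]
grip_width: 0.161
grip_force: 25.0
```

```bash
python3 -c "
from plan import *
st=monitor.observe();print(st['joint_positions'],st['eef_pos'],yaw(st['ee_rot']))
s=snap('side','s2.png');c=snap('top','t2.png')
im=np.hstack([cv2.imread('pics/s2.png')[60:260,200:400],cv2.imread('pics/t2.png')[130:330,240:440]])
cv2.imwrite('pics/m2.png',cv2.resize(im,None,fx=2,fy=2,interpolation=2))"
```

```text
[ 0.65020391  0.12144022 -0.54367748  1.79589377  0.06629267  1.24197512
  0.19489868] [ 0.50521585 -0.11725662  0.20306305] 6.1031824741898415
```

View pics/m2.png

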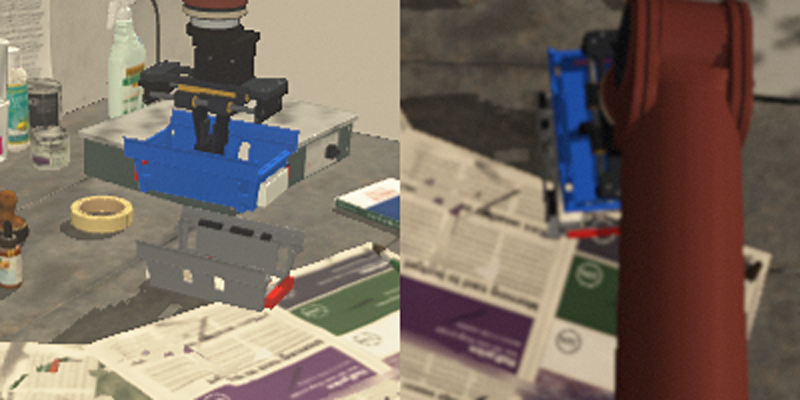

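The blue tote is held with its white end toward the robot, right above the grey one. I'll lower to about 12 mm over the lip tops and compare the left lips.

>>> {"method": "step_arm", "body": {
  "increments": [0,0,0.005,0,0,0,0,0,0,0.01,0,0,0,0,0,0,0.01,0,0,0,0,0,0,0.01,0,0,0,0,0,0,0.01,0,0,0,0,0,0,0.008,0,0,0,0,0,0,0.005,0,0,0,0,0,0,0,0,0,0,0]
}}

```text
time: 10.8
eef_pos: [0.505, -0.117, 0.1437]
ee_rot: [-0.001, 0.668, 0.745, -0.0]
contact_force: [-0.6, -0.0, -4.1]
grip_width: 0.158
grip_force: 25.0
```

```bash
python3 -c "
from plan import *
st=monitor.observe();print(st['joint_positions'],st['eef_pos'],yaw(st['ee_rot']))
s=snap('side','s3.png');c=snap('top','t3.png')
im=np.hstack([cv2.resize(cv2.imread('pics/s3.png')[110:220,255:365],(400,400),interpolation=2),cv2.resize(cv2.imread('pics/t3.png')[150:260,290:400],(400,400),interpolation=2)])
cv2.imwrite('pics/m3.png',im)"
```

```text
[ 0.6382819   0.1759102  -0.54240444  1.86800874  0.0998082   1.12577627
  0.16860986] [ 0.50500622 -0.11697205  0.14370549] 6.250002762387411
```

View pics/m3.png

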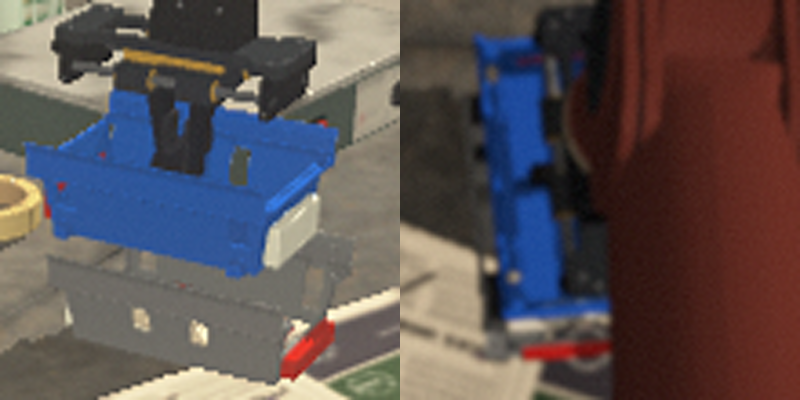

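Run:
```python
from plan import *
np.set_printoptions(precision=4,suppress=True)
c=camera('top');s=camera('side');k=110/400
T=lambda x,y:((x-400+.5)*k-.5+290,(y+.5)*k-.5+150)
S=lambda x,y:((x+.5)*k-.5+255,(y+.5)*k-.5+110)
t=np.radians(6.2);e=np.array([np.cos(t),np.sin(t)]);n=np.array([-e[1],e[0]]);g=np.array([.4855,-.1193])
def f(nm,cam,uv,z):
    p=onz(cam,uv,z)[:2]-g;print(nm,'along %.4f lat %.4f'%(p@e,p@n))
zb=.0872+.08
f('top blue far',c,T(478,40),zb);f('top blue near',c,T(500,318),zb);f('top grey near',c,T(487,352),.08)
f('top grey lip mid',c,T(473,150),.08)
f('side blue L',s,S(27,145),zb);f('side blue Rfar',s,S(336,128),zb)
f('side grey L',s,S(48,258),.08);f('side grey Rfar',s,S(354,237),.08)
```

```text
top blue far along 0.1168 lat 0.0682
top blue near along -0.0780 lat 0.0722
top grey near along -0.0959 lat 0.0741
top grey lip mid along 0.0542 lat 0.0698
side blue L along 0.1099 lat 0.0785
side blue Rfar along -0.0795 lat -0.0742
side grey L along 0.0886 lat 0.0834
side grey Rfar along -0.1021 lat -0.0731
```

By the lips, the blue tote is about 20 mm toward the white end as wanted, but 2 mm too far right. I'll shift it and lower onto the rails.

>>> {"method": "step_arm", "body": {
  "increments": [0.002,0,0,0,0,0,0,0,0,0.003,0,0,0,0,0,0,0.003,0,0,0,0,0,0,0.003,0,0,0,0,0,0,0.003,0,0,0,0,0,0,0.003,0,0,0,0,0,0,0.001,0,0,0,0,0,0,0,0,0,0,0]
}}

```text
time: 11.8
eef_pos: [0.5051, -0.1151, 0.1283]
ee_rot: [-0.0, 0.668, 0.745, -0.0]
contact_force: [-0.1, -0.0, -2.9]
grip_width: 0.158
grip_force: 25.0
```

>>> {"method": "step_arm", "body": {
  "increments": [0,0,0.001,0,0,0,0,0,0,0.001,0,0,0,0,0,0,0.001,0,0,0,0,0,0,0,0,0,0,0,0,0,0.001,0,0,0,0,0,0,0,0,0,0,0,0,0,0,0,0,0,0,0,0,0,0,0,0,0]
}}

```text
time: 12.6
eef_pos: [0.5052, -0.1151, 0.1246]
ee_rot: [0.0, 0.668, 0.745, 0.0]
contact_force: [-0.5, -0.0, -3.4]
grip_width: 0.154
grip_force: 25.0
```

>>> {"method": "step_arm", "body": {
  "increments": [0,0,0.001,0,0,0,0,0,0,0,0,0,0,0,0,0,0.001,0,0,0,0,0,0,0,0,0,0,0,0,0,0,0,0,0,0,0,0,0,0,0,0,0,0,0,0,0,0,0,0,0,0,0,0,0,0,0]
}}

```text
time: 13.4
eef_pos: [0.5054, -0.1151, 0.1232]
ee_rot: [0.0, 0.668, 0.745, -0.0]
contact_force: [-4.1, 0.7, 6.0]
grip_width: 0.161
grip_force: 25.0
```

Contact came at rail height (0.1232 against 0.1235 expected). I'll release and retreat up.

>>> {"method": "step_arm", "body": {
  "increments": [0,0,0,0,0,0,0.03,0,0,0,0,0,0,0.04,0,0,0,0,0,0,0.05,0,0,0,0,0,0,0.06,0,0,0,0,0,0,0.06,0,0,0,0,0,0,0.06,0,0,0,0,0,0,0.06,0,0,0,0,0,0,0.06]
}}

```text
time: 14.2
eef_pos: [0.5052, -0.1151, 0.1226]
ee_rot: [-0.0, 0.668, 0.745, 0.0]
contact_force: [-0.3, -0.6, -0.7]
grip_width: 0.681
grip_force: 0.0
```

>>> {"method": "step_arm", "body": {
  "increments": [0,0,-0.005,0,0,0,0.06,0,0,-0.01,0,0,0,0.06,0,0,-0.02,0,0,0,0.06,0,0,-0.025,0,0,0,0.05,0,0,-0.025,0,0,0,0.03,0,0,-0.025,0,0,0,0.01,0,0,-0.02,0,0,0,0.0,0,0,-0.01,0,0,0,0.0]
}}

```text
time: 15.0
eef_pos: [0.506, -0.1151, 0.2654]
ee_rot: [0.002, 0.667, 0.745, 0.001]
contact_force: [0.8, -0.2, -0.2]
grip_width: 0.324
grip_force: 0.0
```

```bash
python3 -c "
from plan import *
st=monitor.observe();print(st['joint_positions'],st['eef_pos'],yaw(st['ee_rot']))
s=snap('side','s4.png');c=snap('top','t4.png')
im=np.hstack([cv2.resize(cv2.imread('pics/s4.png')[110:220,255:365],(400,400),interpolation=2),cv2.resize(cv2.imread('pics/t4.png')[150:260,290:400],(400,400),interpolation=2)])
cv2.imwrite('pics/m4.png',im)"
```

```text
[ 0.65483542  0.08084174 -0.54345482  1.70682452  0.04337703  1.36244663
  0.21311133] [ 0.5060098  -0.11505995  0.26535498] 6.252452162527571
```

View pics/m4.png

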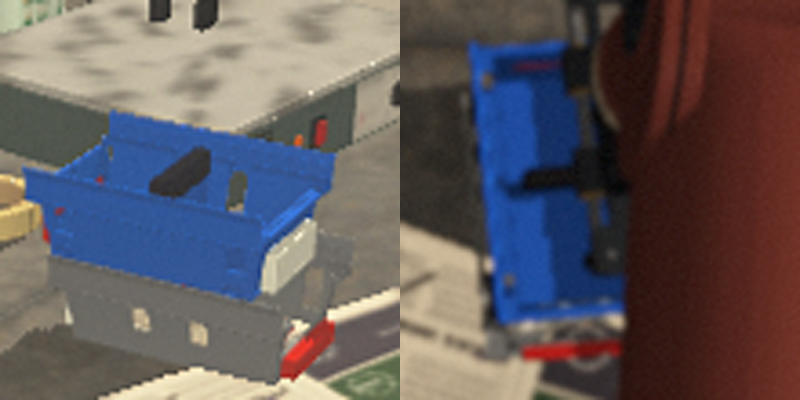

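The blue tote stands level on the rails, released: top-view lip corners at crop (475,45) and (497,322), white plate toward the robot. I'll go behind its red end with the fingers closed.

>>> {"method": "step_arm", "body": {
  "increments": [0,0.012,0,0,0,0,0,0,0.018,0,0,0,0,0,0,0.02,0,0,0,0,0,0,0.02,0,0,0,0,0,0,0.02,0,0,0,0,0,0,0.02,0,0,0,0,0,0,0.018,0,0,0,0,0,0,0.012,0,0,0,0,0]
}}

```text
time: 15.9
eef_pos: [0.6456, -0.0992, 0.2602]
ee_rot: [-0.001, 0.667, 0.745, -0.0]
contact_force: [-0.0, 0.7, 0.4]
grip_width: 0.005
grip_force: 0.0
```

>>> {"method": "step_arm", "body": {
  "increments": [0,0,0.012,0,0,0,0,0,0,0.022,0,0,0,0,0,0,0.025,0,0,0,0,0,0,0.025,0,0,0,0,0,0,0.02,0,0,0,0,0,0,0.02,0,0,0,0,0,0,0.016,0,0,0,0,0,0,0,0,0,0,0]
}}

```text
time: 16.7
eef_pos: [0.6423, -0.0998, 0.119]
ee_rot: [-0.002, 0.668, 0.745, -0.001]
contact_force: [-1.3, 0.4, -0.8]
grip_width: 0.004
grip_force: 0.0
```

```bash
python3 -c "
from plan import *
st=monitor.observe();print(st['joint_positions'],st['eef_pos'],yaw(st['ee_rot']),st['grip_width'])
t=np.radians(6.2);d=st['eef_pos'][:2]-[.4855,-.1193];print(d@[np.cos(t),np.sin(t)],d@[-np.sin(t),np.cos(t)])
s=snap('side','s5.png');c=snap('top','t5.png')
im=np.hstack([cv2.resize(cv2.imread('pics/s5.png')[90:220,235:365],(400,400),interpolation=2),cv2.resize(cv2.imread('pics/t5.png')[120:260,270:410],(400,400),interpolation=2)])
cv2.imwrite('pics/m5.png',im)"
```

```text
[ 0.49011853  0.4689712  -0.53443447  1.56734138  0.25066457  1.17969876
  0.01484698] [ 0.64230457 -0.09975677  0.11896424] 6.247139032324516 0.0037904652292573126
0.15799806982109765 0.002494125930193998
```

View pics/m5.png

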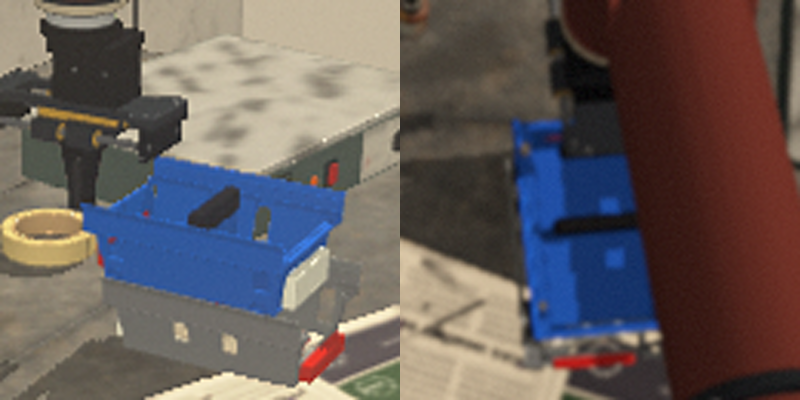

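The closed fingers stand just beyond the red end (tip at side crop (85,205)) and clear the tote. I'll lower and approach the plate.

>>> {"method": "step_arm", "body": {
  "increments": [0,0,0.006,0,0,0,0,0,0,0.01,0,0,0,0,0,0,0.008,0,0,0,0,0,0,0.002,0,0,0,0,0,-0.004,0,0,0,0,0,0,-0.006,0,0,0,0,0,0,-0.004,0,0,0,0,0,0,0,0,0,0,0,0]
}}

```text
time: 17.6
eef_pos: [0.63, -0.1017, 0.097]
ee_rot: [0.0, 0.668, 0.744, -0.0]
contact_force: [-0.2, 0.4, -0.6]
grip_width: 0.005
grip_force: 0.0
```

>>> {"method": "step_arm", "body": {
  "increments": [0,-0.002,0,0,0,0,0,0,-0.001,0,0,0,0,0,0,-0.001,0,0,0,0,0,0,-0.001,0,0,0,0,0,0,-0.001,0,0,0,0,0,0,-0.001,0,0,0,0,0,0,-0.001,0,0,0,0,0,0,0,0,0,0,0,0]
}}

```text
time: 18.4
eef_pos: [0.6224, -0.1023, 0.0965]
ee_rot: [-0.0, 0.668, 0.745, -0.0]
contact_force: [-0.4, -0.4, 0.3]
grip_width: 0.006
grip_force: 0.0
```

>>> {"method": "step_arm", "body": {
  "increments": [0,-0.001,0.002,0,0,0,0,0,-0.001,0.001,0,0,0,0,0,-0.001,0,0,0,0,0,0,-0.001,0,0,0,0,0,0,-0.001,0,0,0,0,0,0,0,0,0,0,0,0,0,0,0,0,0,0,0,0,0,0,0,0,0,0]
}}

```text
time: 19.2
eef_pos: [0.6176, -0.1028, 0.0936]
ee_rot: [0.0, 0.668, 0.745, 0.0]
contact_force: [0.9, 0.3, 0.1]
grip_width: 0.007
grip_force: 0.4
```

>>> {"method": "step_arm", "body": {
  "increments": [0,-0.001,0,0,0,0,0,0,-0.001,0,0,0,0,0,0,-0.001,0,0,0,0,0,0,-0.001,0,0,0,0,0,0,-0.001,0,0,0,0,0,0,0,0,0,0,0,0,0,0,0,0,0,0,0,0,0,0,0,0,0,0]
}}

```text
time: 20.0
eef_pos: [0.6126, -0.1033, 0.0935]
ee_rot: [-0.0, 0.668, 0.745, -0.0]
contact_force: [2.7, 1.0, 1.5]
grip_width: 0.009
grip_force: 1.1
```

>>> {"method": "step_arm", "body": {
  "increments": [0,-0.001,0,0,0,0,0,0,-0.001,0,0,0,0,0,0,-0.001,0,0,0,0,0,0,-0.001,0,0,0,0,0,0,-0.001,0,0,0,0,0,0,-0.001,0,0,0,0,0,0,0,0,0,0,0,0,0,0,0,0,0,0,0]
}}

```text
time: 20.8
eef_pos: [0.6065, -0.104, 0.0936]
ee_rot: [-0.0, 0.668, 0.745, -0.0]
contact_force: [2.7, 0.2, 2.0]
grip_width: 0.005
grip_force: 1.3
```

>>> {"method": "step_arm", "body": {
  "increments": [0,-0.001,0,0,0,0,0,0,-0.001,0,0,0,0,0,0,-0.001,0,0,0,0,0,0,-0.001,0,0,0,0,0,0,-0.001,0,0,0,0,0,0,0,0,0,0,0,0,0,0,0,0,0,0,0,0,0,0,0,0,0,0]
}}

```text
time: 21.6
eef_pos: [0.6015, -0.1046, 0.0935]
ee_rot: [-0.0, 0.668, 0.745, -0.0]
contact_force: [3.0, 0.7, 2.3]
grip_width: 0.006
grip_force: 1.3
```

Run:
```python
from plan import *
s0=cv2.imread('pics/s5.png');s=snap('side','s6.png');c=snap('top','t6.png')
print(monitor.observe()['contact_force'])
for f in('s5','s6'):
    im=cv2.imread(f'pics/{f}.png');h=cv2.cvtColor(im,cv2.COLOR_BGR2HSV)
    m=cv2.inRange(h,(108,150,60),(125,255,255))[100:250,230:380];k=max(cv2.findContours(m,0,2)[0],key=cv2.contourArea)
    print(f,cv2.boundingRect(k))
    r=(cv2.inRange(h,(0,170,90),(6,255,255))|cv2.inRange(h,(174,170,90),(180,255,255)))[185:235,310:360];print('grey red plate',cv2.boundingRect(r),cv2.moments(r,True)['m10']/r.astype(bool).sum(),cv2.moments(r,True)['m01']/r.astype(bool).sum())
```

```text
[1.67383199 1.60396242 1.66970434]
s5 (31, 41, 86, 52)
grey red plate (22, 14, 15, 15) 28.833333333333332 21.186274509803923
s6 (37, 45, 85, 48)
grey red plate (22, 13, 15, 16) 29.18811881188119 21.0
```

>>> {"method": "step_arm", "body": {
  "increments": [0,-0.001,0,0,0,0,0,0,-0.001,0,0,0,0,0,0,-0.001,0,0,0,0,0,0,-0.001,0,0,0,0,0,0,-0.001,0,0,0,0,0,0,0,0,0,0,0,0,0,0,0,0,0,0,0,0,0,0,0,0,0,0]
}}

```text
time: 22.5
eef_pos: [0.5966, -0.1051, 0.0935]
ee_rot: [-0.0, 0.668, 0.745, -0.0]
contact_force: [2.3, 2.0, 0.8]
grip_width: 0.007
grip_force: 1.4
```

>>> {"method": "step_arm", "body": {
  "increments": [0,-0.001,0,0,0,0,0,0,0,0,0,0,0,0,0,-0.001,0,0,0,0,0,0,0,0,0,0,0,0,0,0,0,0,0,0,0,0,0,0,0,0,0,0,0,0,0,0,0,0,0,0,0,0,0,0,0,0]
}}

```text
time: 23.3
eef_pos: [0.5946, -0.1053, 0.0935]
ee_rot: [-0.0, 0.668, 0.745, -0.0]
contact_force: [2.8, 1.8, 1.1]
grip_width: 0.007
grip_force: 1.5
```

>>> {"method": "step_arm", "body": {
  "increments": [0,-0.001,0,0,0,0,0,0,0,0,0,0,0,0,0,-0.001,0,0,0,0,0,0,0,0,0,0,0,0,0,0,0,0,0,0,0,0,0,0,0,0,0,0,0,0,0,0,0,0,0,0,0,0,0,0,0,0]
}}

```text
time: 24.1
eef_pos: [0.5925, -0.1057, 0.0934]
ee_rot: [-0.0, 0.668, 0.745, -0.0]
contact_force: [-0.0, -0.1, -1.0]
grip_width: 0.006
grip_force: 0.4
```

The push fell to nothing. I'll check the blue tote's height against the pictures.

Run:
```python
from plan import *
s=snap('side','s7.png');c=snap('top','t7.png')
print(monitor.observe()['contact_force'],monitor.observe()['grip_force'])
for f in('s5','s6','s7'):
    im=cv2.imread(f'pics/{f}.png');h=cv2.cvtColor(im,cv2.COLOR_BGR2HSV)
    m=cv2.inRange(h,(108,150,60),(125,255,255))[100:250,230:380];k=max(cv2.findContours(m,0,2)[0],key=cv2.contourArea)
    print(f,cv2.boundingRect(k),k[k[:,0,0].argmin()],k[k[:,0,0].argmax()])
im=np.hstack([cv2.resize(cv2.imread(f'pics/{f}.png')[110:220,255:365],(400,400),interpolation=2) for f in('s6','s7')])
cv2.imwrite('pics/m7.png',im)
```

```text
[ 1.21977288 -0.52758091  0.37817723] 0.3111100313253701
s5 (31, 41, 86, 52) [[31 56]] [[116  53]]
s6 (37, 45, 85, 48) [[37 58]] [[121  57]]
s7 (39, 46, 86, 49) [[39 61]] [[124  55]]
```

View pics/m7.png

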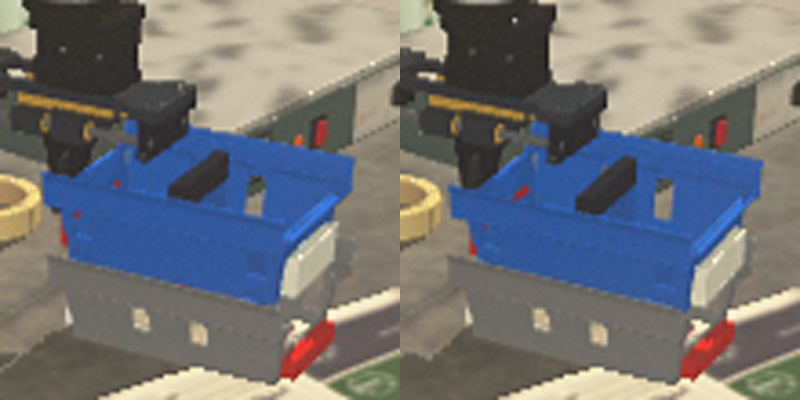

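The left (red-end) corner dropped, but the white end does not seem to have dropped yet. I'll nudge 1 mm more.

>>> {"method": "step_arm", "body": {
  "increments": [0,-0.001,0,0,0,0,0,0,0,0,0,0,0,0,0,0,0,0,0,0,0,0,0,0,0,0,0,0,0,0,0,0,0,0,0,0,0,0,0,0,0,0,0,0,0,0,0,0,0,0,0,0,0,0,0,0]
}}

```text
time: 25.0
eef_pos: [0.5917, -0.1056, 0.0935]
ee_rot: [-0.0, 0.668, 0.745, -0.0]
contact_force: [0.2, -0.6, 0.2]
grip_width: 0.002
grip_force: 0.0
```

```bash
cat > chk.py <<'E'
from plan import *
import sys
f=sys.argv[1];s=snap('side',f+'.png');o=monitor.observe();print(o['contact_force'],o['grip_force'],o['eef_pos'])
for f in('s5','s6','s7',f):
    im=cv2.imread(f'pics/{f}.png')
    im=cv2.resize(im[110:220,255:365],None,fx=4,fy=4,interpolation=2)
    h=cv2.cvtColor(im,cv2.COLOR_BGR2HSV);m=cv2.inRange(h,(105,130,50),(128,255,255))
    k=max(cv2.findContours(m,0,2)[0],key=cv2.contourArea)[:,0].astype(float)
    ex=lambda a,b:k[(k@[a,b]).argmax()]/4
    # left corner, right corner, lower right, lower left
    print(f,'L',ex(-1,0),'R',ex(1,0),'botR',ex(.5,1),'botL',ex(-1,1))
    w=cv2.inRange(h,(10,0,170),(40,60,255))[200:340,270:380];kk=max(cv2.findContours(w,0,2)[0],key=cv2.contourArea);M=cv2.moments(kk)
    print('   white plate',(M['m10']/M['m00']+270)/4,(M['m01']/M['m00']+200)/4,M['m00']/16)
E
python3 chk.py s8
```

```text
[-0.08926302 -0.65227663 -0.18675781] 0.0 [ 0.59170284 -0.10563888  0.0935498 ]
s5 L [ 6.   46.25] R [91.75 43.5 ] botR [69.  82.5] botL [14.25 69.5 ]
   white plate 79.30574853562185 70.70443400081733 152.9375
s6 L [11.75 47.5 ] R [97.   44.75] botR [75.25 83.25] botL [19.25 70.5 ]
   white plate 84.88542100152587 71.72354001942017 150.1875
s7 L [13.25 51.5 ] R [99.5  45.25] botR [78.25 85.5 ] botL [21.75 71.  ]
   white plate 87.46428818364102 73.78056074120168 150.65625
s8 L [14.5 50.5] R [100.    46.75] botR [78.5 86. ] botL [22. 71.]
   white plate 87.59323069403715 74.95808895405669 149.1875
```

All readings now show about a 2.4 px drop (7 mm). I'll confirm with a gentle push for the steep rise.

>>> {"method": "step_arm", "body": {
  "increments": [0,-0.001,0,0,0,0,0,0,0,0,0,0,0,0,0,0,0,0,0,0,0,0,0,0,0,0,0,0,0,0,0,0,0,0,0,0,0,0,0,0,0,0,0,0,0,0,0,0,0,0,0,0,0,0,0,0]
}}

```text
time: 25.85
eef_pos: [0.5907, -0.1057, 0.0935]
ee_rot: [-0.0, 0.668, 0.745, 0.0]
contact_force: [0.2, -0.7, 0.5]
grip_width: 0.01
grip_force: 0.2
```

```bash
python3 chk.py s9
```

```text
[ 1.11626957  0.46506909 -0.12003223] 0.16506132800714113 [ 0.59070023 -0.10573015  0.09353953]
s5 L [ 6.   46.25] R [91.75 43.5 ] botR [69.  82.5] botL [14.25 69.5 ]
   white plate 79.30574853562185 70.70443400081733 152.9375
s6 L [11.75 47.5 ] R [97.   44.75] botR [75.25 83.25] botL [19.25 70.5 ]
   white plate 84.88542100152587 71.72354001942017 150.1875
s7 L [13.25 51.5 ] R [99.5  45.25] botR [78.25 85.5 ] botL [21.75 71.  ]
   white plate 87.46428818364102 73.78056074120168 150.65625
s9 L [14.5 50.5] R [100.    46.75] botR [78.5 86. ] botL [22. 71.]
   white plate 87.62377117757791 74.95696507006903 149.40625
```

>>> {"method": "step_arm", "body": {
  "increments": [0,-0.001,0,0,0,0,0,0,0,0,0,0,0,0,0,0,0,0,0,0,0,0,0,0,0,0,0,0,0,0,0,0,0,0,0,0,0,0,0,0,0,0,0,0,0,0,0,0,0,0,0,0,0,0,0,0]
}}

```text
time: 26.7
eef_pos: [0.5898, -0.1058, 0.0936]
ee_rot: [0.0, 0.668, 0.745, 0.0]
contact_force: [2.5, 1.2, 0.0]
grip_width: 0.006
grip_force: 1.2
```

```bash
python3 chk.py s10|sed -n '1p;8,9p'
```

```text
[2.23523564 0.0393392  0.65273513] 1.2410620506852865 [ 0.58978911 -0.10588202  0.0936301 ]
s10 L [14.5 50.5] R [100.25  47.75] botR [78.75 86.25] botL [22.25 71.25]
   white plate 87.79317844260555 75.23566023056793 147.28125
```

>>> {"method": "step_arm", "body": {
  "increments": [0,-0.001,0,0,0,0,0,0,0,0,0,0,0,0,0,0,0,0,0,0,0,0,0,0,0,0,0,0,0,0,0,0,0,0,0,0,0,0,0,0,0,0,0,0,0,0,0,0,0,0,0,0,0,0,0,0]
}}

```text
time: 27.55
eef_pos: [0.5887, -0.106, 0.0935]
ee_rot: [-0.0, 0.668, 0.745, -0.0]
contact_force: [1.8, 0.4, 0.5]
grip_width: 0.004
grip_force: 0.9
```

```bash
python3 chk.py s11|sed -n '1p;8,9p'
```

```text
[1.65113788 0.34098346 0.35503804] 0.8640956925228238 [ 0.58868723 -0.10597048  0.09353834]
s11 L [15.25 51.  ] R [100.5  48.5] botR [78.5  86.75] botL [22.5 71.5]
   white plate 88.20259243212016 75.27520219526285 144.25
```

>>> {"method": "step_arm", "body": {
  "increments": [0,-0.001,0,0,0,0,0,0,0,0,0,0,0,0,0,0,0,0,0,0,0,0,0,0,0,0,0,0,0,0,0,0,0,0,0,0,0,0,0,0,0,0,0,0,0,0,0,0,0,0,0,0,0,0,0,0]
}}

```text
time: 28.4
eef_pos: [0.588, -0.1061, 0.0937]
ee_rot: [0.0, 0.668, 0.745, 0.0]
contact_force: [4.7, 0.6, 0.2]
grip_width: 0.001
grip_force: 2.5
```

```bash
python3 chk.py s12|sed -n '1p;8,9p'
```

```text
[ 4.97622227  0.60692169 -0.30339334] 2.5269765104167163 [ 0.58796717 -0.10606461  0.09369072]
s12 L [15.25 51.  ] R [100.75  48.  ] botR [79.  86.5] botL [22.5 71. ]
   white plate 88.24579602533305 75.30909223265633 143.09375
```

>>> {"method": "step_arm", "body": {
  "increments": [0,-0.0005,0,0,0,0,0,0,0,0,0,0,0,0,0,0,0,0,0,0,0,0,0,0,0,0,0,0,0,0,0,0,0,0,0,0,0,0,0,0,0,0,0,0,0,0,0,0,0,0,0,0,0,0,0,0]
}}

```text
time: 29.25
eef_pos: [0.5878, -0.1061, 0.0938]
ee_rot: [0.0, 0.668, 0.745, 0.0]
contact_force: [7.2, 0.8, -0.8]
grip_width: 0.004
grip_force: 3.1
```

The push rises steeply with the tote standing still, so it is seated. I'll retreat and verify.

>>> {"method": "step_arm", "body": {
  "increments": [0,0.002,0,0,0,0,0,0,0.005,0,0,0,0,0,0,0.008,0,0,0,0,0,0,0.01,0,0,0,0,0,0,0.01,0,0,0,0,0,0,0,-0.01,0,0,0,0,0,0,-0.02,0,0,0,0,0,0,-0.03,0,0,0,0]
}}

```text
time: 30.05
eef_pos: [0.6211, -0.1021, 0.1532]
ee_rot: [-0.001, 0.667, 0.745, -0.001]
contact_force: [0.5, -0.1, -0.4]
grip_width: 0.001
grip_force: 0.0
```

>>> {"method": "step_arm", "body": {
  "increments": [0,0.01,-0.03,0,0,0,0,0,0.02,-0.03,0,0,0,0,0,0.02,-0.02,0,0,0,0,0,0.02,-0.01,0,0,0,0,0,0.01,0,0,0,0,0,0,0,0,0,0,0,0,0,0,0,0,0,0,0,0,0,0,0,0,0,0]
}}

```text
time: 30.85
eef_pos: [0.7005, -0.0939, 0.2429]
ee_rot: [-0.001, 0.668, 0.744, -0.001]
contact_force: [-0.3, 0.6, -0.6]
grip_width: 0.008
grip_force: 0.0
```

```bash
python3 chk.py s13|sed -n '1p;8,9p'
python3 - <<'E'
from plan import *
np.set_printoptions(precision=4,suppress=True)
c=snap('side')
def feats(im):
    h=cv2.cvtColor(im,cv2.COLOR_BGR2HSV);m=(cv2.inRange(h,(0,170,90),(6,255,255))|cv2.inRange(h,(174,170,90),(180,255,255)))[185:235,310:360]
    M=cv2.moments(m,True);return M['m10']/M['m00'],M['m01']/M['m00']
for f in('side0','s5','s12','s13'): print(f,'grey red plate',feats(cv2.imread(f'pics/{f}.png')))
# subpixel shift of grey lip wall & bystander patches between first and last side pictures
a=cv2.imread('pics/side0.png',0);b=cv2.imread('pics/s13.png',0)
for n,(x,y,w,h) in dict(greywall=(288,188,28,18),dropper=(190,155,28,40),mug=(138,190,34,40),pink=(174,192,16,26),tape=(234,156,36,24)).items():
    r=cv2.matchTemplate(b[y-6:y+h+6,x-6:x+w+6],a[y:y+h,x:x+w],cv2.TM_CCOEFF_NORMED);_,v,_,p=cv2.minMaxLoc(r);print(n,v,np.array(p)-6)
# heights: L near-red corner and R far-white corner must agree with z=.14 lips
t=np.radians(6.2);e=np.array([np.cos(t),np.sin(t)]);nn=np.array([-e[1],e[0]]);g=np.array([.4855,-.1193])
for z in(.14,.147):
  for f in(np.array([15.25,51.]),np.array([100.75,48.2])):
    p=onz(c,f+[255,110]-.4,z)[:2]-g;print(z,'along,lat',p@e,p@nn)
E
```

```text
[ 0.51215582 -0.19608028 -0.29833703] 0.0 [ 0.70066234 -0.09394724  0.24308187]
s13 L [15.5 50.5] R [100.75  48.  ] botR [78.5  86.75] botL [22.5 71. ]
   white plate 88.24726092004063 75.31907560586272 143.5625
side0 grey red plate (29.13888888888889, 21.02777777777778)
s5 grey red plate (28.833333333333332, 21.186274509803923)
s12 grey red plate (29.195876288659793, 21.082474226804123)
s13 grey red plate (29.11578947368421, 21.157894736842106)
greywall 0.9093173146247864 [0 0]
dropper 0.9980854392051697 [0 0]
mug 0.6028620600700378 [0 0]
pink 0.8949273824691772 [0 0]
tape 0.9987765550613403 [0 0]
0.14 along,lat 0.0844206489707743 0.07978375860186297
0.14 along,lat -0.11291242034707777 -0.05864705181477534
0.147 along,lat 0.0760519193994799 0.09466186944809458
0.147 along,lat -0.11876535988213219 -0.042004093065661996
```

Lip corners and white plate all show the same 7 mm drop, so the tote is level. The grey tote's red plate has moved less than 0.1 px and the bystanders show no shift.

```bash
python3 -c "
from workcell import workorder;print(workorder.sign_off())"
```

```text
the job is handed in; nothing more can be done
None
```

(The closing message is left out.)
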